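Open the obstruction light and take out its dead lamp

TASK

Open the obstruction light for relamping: swing its caged red glass head up and over on its hinge (the bail on top is the handle), ease it slowly all the way down onto its stop without ever letting it fall or slam (the glass is fragile), and let go, so that it stays open by itself. Then lift the dead lamp out and set it down, not dropped, standing upright on its foot in the red tray. Leave the head open and the tray and everything else on the bench where they are.

Things in the scene. Friction and masses are not known exactly. Their poses are not given: they have to be found in the camera images.
- beacon_head (a joint): Hinge of the beacon's head (bronze cage with red glass dome, about 0.8 kg). 0 = shut; grows as the head swings up and over towards the hinge side, to a stop at 1.92 rad. It turns almost freely, no spring: below about 0.91 rad (balance point) the head falls shut, beyond it falls open onto the stop. The clamp bolt opposite the hinge is already undone.
- beacon: The obstruction light's base, fixed to the bench: foot flange 120 in diameter, grey casting 132 in diameter, top rim 95 above the bench; hinge ears on its +y side, a cable gland out to 94 from the centre on its +x side. Origin on the bench on the centre line; z up, x parallel to the hinge pin, y towards the hinge: the way the head swings over.
- hinge (a point): Middle of the hinge pin, fixed to the base: 82 from the centre line towards the beacon's +y, 95 above the bench. Axes as beacon (x along the pin).
- bail (a point): Middle of the bail on top of the head: a straight round bar 10 thick, 80 long, parallel to the hinge pin; 70 clear between its legs, about 29 clear below it to the cage's crown. Moves with the head, 194 from the pin. Head shut: on the centre line, 271 above the bench (176 above the pin). Head on its stop: 193 beyond the pin, 17 above it (112 above the bench). Its z points out of the top of the head.
- cage (a point): Centre of the head (cage 130 in diameter, its crown 142 above the rim when shut), 70 above the rim on the head's axis; axes as bail. On the stop the head hangs beyond the hinge, its mouth leaning away from the lamp, its lowest part about 80 above the bench.
- lamp_center (a point): Centre (half-way up) of the dead LED lamp: grey column 34 in diameter with white strips and a white cap 35 in diameter, on a black foot disc 52 in diameter, 12 thick; 100 high, 150 g; z up. At first it stands on the beacon's centre line inside the head, foot 72 above the bench, loose in a holder rim 8 deep and 57 inside, so centre 122 and top 172 above the bench; it lifts straight out.
- tray_in (a point): Centre of the inner floor of the red scrap tray, a low open box 160 (its x) by 140 (its y), 30 high, walls and floor 4 thick; floor 4 above the bench. Loose, 0.5 kg.
- pliers: Blue-handled pliers, about 177 long and 70 wide, 18 high, lying flat to the left of the beacon where the opened head will hang over them; origin on the bench under the middle, x towards the jaws. Bystander, loose.
- driver_red: Red-handled screwdriver, 190 long, 26 thick, lying between the robot and the beacon; origin on the bench under the middle. Bystander, loose.
- driver_black: Black-handled screwdriver, 200 long, 26 thick, lying beyond the tray; origin on the bench under the middle. Bystander, loose.
- spray_can: White spray can with a red cap, 54 in diameter, 165 high, standing; origin under its base. Bystander, loose.
- spool: Orange-flanged solder spool, 62 in diameter, 40 high, standing on a flange; origin under its base. Bystander, loose.
- carton: Small open cardboard carton, 85 x 85 x 70 high with raised flaps, with the new lamp standing in it up to 104 high (leave it alone); origin under its middle. Bystander, loose.
Not all that is in view belongs to the job. Of the things shaped like the part that bears tray_in, the red one is meant.

How it is judged:
By the outcome, as a careful person would: the job done as asked, in the order asked, and still so for the second after the job is handed in, with the robot touching nothing.
It also fails if it takes over 67 s, if anything falls off the work surface, if the arm or the gripper's body presses on something with over 40 N, if the wrist force passes 120 N, or if a joint passes its speed limit or range.

ROBOT

A 6-joint arm with a two-finger parallel gripper is mounted at the origin on the work surface. World frame = base frame: x ahead of the robot, y to its left, z up, the work surface at z = 0. Lengths are in m, angles in rad, forces in N, time in s.
With the tool pointing down it reaches from about 0.375 to 0.825 m from the base axis. Payload 5.5 kg.
Tool frame: the origin (TCP) lies midway between the tips of the shut fingers; the grasp point (between the pads) lies behind it (grip_point_offset is the z of the grasp point in the tool frame, in m); z points along the fingers, y is the line along which they close (so a half turn about z gives the same grasp; the last joint's range is limited). The gripper opens to 85 mm and grips with 20 to 120 N. Pads are 22 mm wide; open, the fingers measure 114 mm over their backs; the gripper's body (76 mm by 85 mm) begins 54 mm behind the grasp point. The pads swing forward as they close: fully open they stand 13 mm farther back than shut.
Start: joints at [1.154, 0.314, -0.047, 1.21, 0, 1.571], TCP at [0.243, 0.549, 0.231] pointing down, gripper open.
Joint ranges: [-2.67, 2.67], [-0.69, 1.73], [-1.03, 1.25], [-2.08, 2.16], [-1.42, 1.45], [-3.14, 3.14]. Speed limits (rad/s): [2.39, 2.39, 3.01, 3.14, 3.14, 3.14].

INTERFACE

Orientations are given as a unit quaternion [w, x, y, z].
In Python, from station import get_state, capture, hand_in, grip_point_offset gives the robot as it stands.
- The arm moves only by the shell command python3 -m jog 'ROWS' [OPENING] [FORCE]. ROWS is text: rows parted by semicolons, each of 6 numbers parted by spaces: the shift along the tool's x, y, z in m, then the turn, a rotation vector about the tool's x, y, z in rad. In form: x y z wx wy wz; .... A call has 1 to 5 rows; each row is the pose to reach, as a shift and turn from the pose commanded when the call began, along the tool's axes at that moment; what a row does not reach only later rows make up. A row lasts 1/10 s, in which the tool goes at most 50 mm and 8.59 degrees, less where a joint would pass 70% of its speed; a pose out of reach is approached as far as the arm can. A call with a gripper value outside its range is refused whole. OPENING is the closure, from 0 (fully open) to 1 (shut), set as the call begins (- or left out, the last holds). The fingers move at their own pace and stop on an object; FORCE is the grip in N (left out, the last holds). Time passes only in rows, so rows that repeat a pose let the fingers close. It gives the time, the measured TCP pose, the force, the opening and the grip force at its end, in the units of the state.
- get_state(): the state, without advancing time (a new reading comes with each control period).
- capture(name): name is "scene" or "top" or "wrist"; returns a dict with "color" (480x640x3 uint8, red, green, blue), "range_z" (480x640 float32, m along the optical axis (not along the pixel's ray), 0 where there is no reading), "K" (3x3 intrinsics, pixels), "origin" and "rotation" of the camera in the world. Camera axes: x right, y down, z forward; pixel columns grow to the right and rows downward; lengths in m; the calibration is good to about 2 mm. A picture is of the moment at which its call begins.
- hand_in(): hands the job in; it is judged then, once.
The state is a dict: "time": time; "joint_pos": joint angles; "qvel": joint speeds; "joint_efforts": joint torques, N m; "position": TCP position; "tool_rot": TCP orientation; "contact_force": force on the tool from outside, world axes, zero at the start; "moment": the same for the moment, N m; "grip_width": opening from 0.0 (shut) to 1.0 (fully open); "grip_force": force on a finger pad.
Only numpy, scipy, OpenCV 4.12 (cv2) and the standard library are available. Lean on these libraries where they do the work, as an engineer would, in place of code of your own. Each camera call takes 0.05 s, during which the arm holds its last target. There are 200 camera calls.

## Working session

There is one attempt and no reset: what is moved stays moved. The work goes in short steps, Python scripts to look and compute and a shell command to move; the robot and the scene stay as the last step left them, time stands still between calls to the robot, and variables do not carry over. Pictures are saved under pics/ and viewed, at most 10 in all, crops included, and the job is handed in when it is done.

```bash
ls; mkdir -p pics; python3 - <<'E'
from station import *
import cv2,pickle
print(get_state(),grip_point_offset)
for n in("scene","top"):
    c=capture(n);pickle.dump(c,open(n+".pkl","wb"));cv2.imwrite(f"pics/{n}0.png",c["color"][:,:,::-1]);print(n,c["K"],c["origin"],c["rotation"])
E
```

```text
pics
{'time': 0.0, 'joint_pos': array([ 1.15402005e+00,  3.14222003e-01, -4.80624593e-02,  1.21021138e+00,
       -6.54437877e-06,  1.57082366e+00]), 'qvel': array([-0.00015822,  0.00027692,  0.0019808 , -0.00162094, -0.00065677,
       -0.00047081]), 'joint_efforts': array([-1.51151239e-04, -5.39591646e+01,  3.39746547e+01,  1.90485088e-02,
        1.01798814e-04, -8.18310752e-06]), 'position': array([0.24265788, 0.54811211, 0.23044427]), 'tool_rot': array([-1.72587980e-04,  2.06896470e-01,  9.78362473e-01, -8.32053885e-04]), 'contact_force': array([-0.5973839 , -0.14336356,  0.0618455 ]), 'moment': array([ 0.00337035, -0.01811364,  0.00064094]), 'grip_force': 0.0, 'grip_width': 1.0012504890693443} -0.0187
scene [[511.316196     0.         315.03546277]
 [  0.         511.316196   242.41792913]
 [  0.           0.           1.        ]] [ 0.98133501 -0.86926909  1.12040935] [-0.32966435  0.90517654  0.25036047 -0.09641827]
top [[458.59678655   0.         320.19174952]
 [  0.         458.59678655 233.29237043]
 [  0.           0.           1.        ]] [ 0.44972319 -0.20017309  1.36848998] [ 0.02548524 -0.70592607  0.7072821  -0.02776556]
```

View pics/scene0.png

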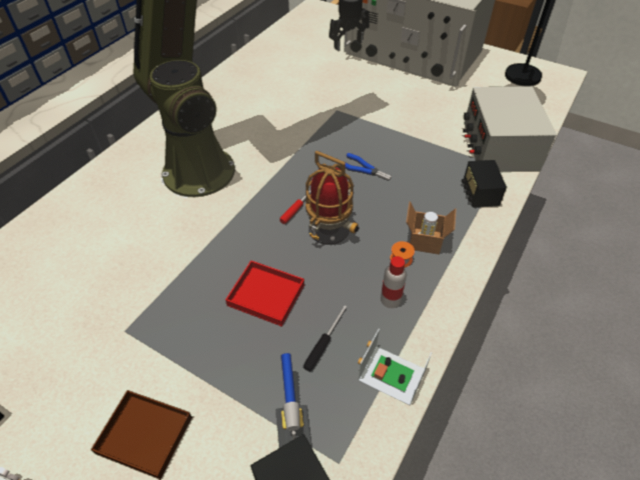

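View pics/top0.png

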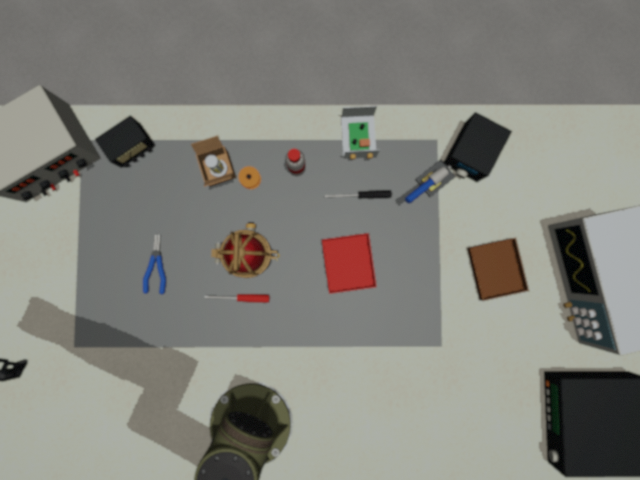

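The red tray is at (348,263) in the top view and the brown one at (498,268). The red one matches the description. The beacon is at (247,252), with the pliers at (155,265) to its left (+y).

```bash
cat > h.py <<'E'
import numpy as np,cv2
from scipy.spatial.transform import Rotation as R
def rot(q): return R.from_quat(np.roll(q,-1)).as_matrix()
def cloud(c):
    v,u=np.mgrid[:480,:640];K=c["K"];z=c["range_z"]
    p=np.stack([(u-K[0,2])/K[0,0]*z,(v-K[1,2])/K[1,1]*z,z],-1)
    return p@rot(c["rotation"]).T+c["origin"]
def ray(c,u,v,h):
    d=rot(c["rotation"])@np.linalg.solve(c["K"],[u,v,1]);o=np.array(c["origin"]);return o+d*(h-o[2])/d[2]
E
python3 - <<'E'
from h import *
import pickle
t=pickle.load(open("top.pkl","rb"));s=pickle.load(open("scene.pkl","rb"))
hsv=cv2.cvtColor(t["color"],cv2.COLOR_RGB2HSV)
m=(((hsv[...,0]<6)|(hsv[...,0]>174))&(hsv[...,1]>150)&(hsv[...,2]>90)).astype(np.uint8)
for k in sorted(cv2.findContours(m,0,2)[0],key=cv2.contourArea)[-4:]:
    r=cv2.minAreaRect(k);b=cv2.boxPoints(r);print(r,cv2.contourArea(k))
    if r[0][0]>310 and cv2.contourArea(k)>1000:
        w=np.array([ray(t,*p,.03)[:2] for p in b]);print("tray",w.mean(0),w)
for n,c in(("top",t),("scene",s)):
    P=cloud(c);ok=(c["range_z"]>0)
    near=ok&(np.hypot(P[...,0]-.3,0)<1)&(abs(P[...,0]-.15)<1)
    c0=ray(t,247,252,.2) if n=="top" else c0
    near=ok&(np.hypot(P[...,0]-c0[0],P[...,1]-c0[1])<.12)
    print(n,c0,near.sum())
    for lo,hi in((.258,.3),(.22,.258),(.05,.1)):
        q=P[near&(P[...,2]>lo)&(P[...,2]<hi)];print(lo,len(q),q.mean(0) if len(q) else 0,q.min(0) if len(q) else 0,q.max(0) if len(q) else 0)
    q=P[near&(P[...,2]>.258)]
    if len(q)>3: print(cv2.fitLine(q[:,:2].astype(np.float32),cv2.DIST_L2,0,.01,.01).ravel())
a=cv2.resize(t["color"][190:310,190:390],(800,480),interpolation=3)[:,:,::-1];cv2.imwrite("pics/a.png",a)
b=cv2.resize(s["color"][140:260,270:420],(750,600),interpolation=3)[:,:,::-1];cv2.imwrite("pics/b.png",b)
E
```

```text
((250.2307586669922, 257.8461608886719), (10.53930377960205, 9.984603881835938), 56.3099365234375) 65.0
((294.0000305175781, 155.0), (11.31370735168457, 11.31370735168457), 45.0) 98.0
((253.0, 298.0), (6.0, 30.0), 90.0) 169.5
((348.2500305175781, 262.7500305175781), (53.03300857543945, 46.38620376586914), 81.8698959350586) 2354.0
tray [ 0.46485268 -0.28616806] [[ 0.53170318 -0.20849916]
 [ 0.55069664 -0.34299654]
 [ 0.39781572 -0.36327894]
 [ 0.3791952  -0.2298976 ]]
top [ 0.49047268 -0.01758216  0.2       ] 5170
0.258 160 [ 0.48923753 -0.00326222  0.27466844] [ 0.44511293 -0.00928219  0.25813948] [0.53358523 0.00221658 0.28085306]
0.22 357 [ 0.48869205 -0.00647992  0.23045211] [ 0.44505832 -0.04362339  0.22000252] [0.52859695 0.03917291 0.25756844]
0.05 150 [ 0.52656209 -0.00482318  0.07904341] [ 0.42491737 -0.08648152  0.05014674] [0.58117775 0.09551127 0.09996713]
[ 0.9995436  -0.03020812  0.48923752 -0.00326222]
scene [ 0.49047268 -0.01758216  0.2       ] 5944
0.258 154 [ 0.49407767 -0.00352085  0.27203485] [ 0.44708253 -0.01052955  0.25857061] [0.5372156  0.00456554 0.2798855 ]
0.22 358 [ 0.49260227 -0.00722033  0.2326195 ] [ 0.44879791 -0.04203392  0.22001806] [0.53783713 0.03464569 0.25796346]
0.05 439 [ 0.53061708 -0.03846606  0.07744337] [ 0.4402009  -0.08660907  0.05004634] [0.58744961 0.08388203 0.09994563]
[ 0.99950594 -0.03143059  0.49407768 -0.00352085]
```

View pics/a.png

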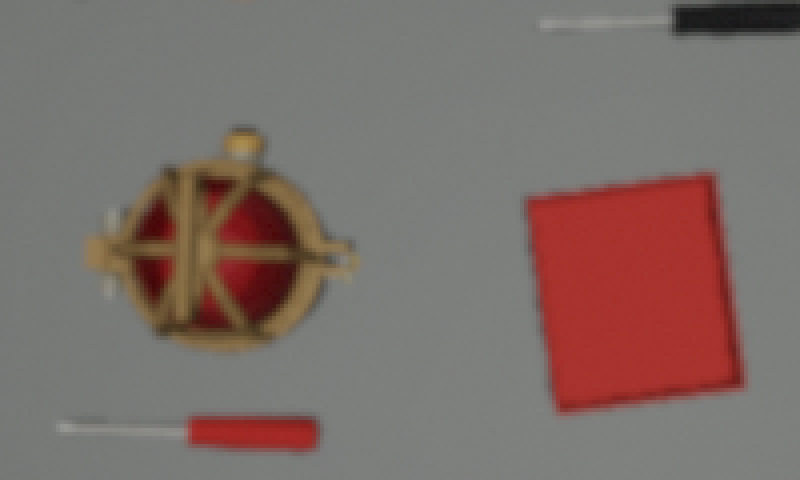

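View pics/b.png

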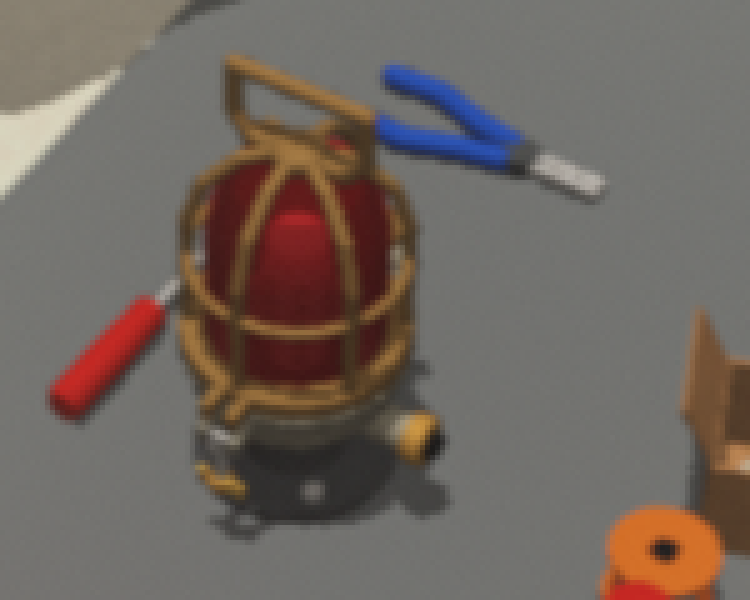

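Top crop: the bail runs nearly along world x, the hinge ears are on the left (+y), and the gland points up (+x). The red tray's rim is clear. The scene crop shows the same layout. Before gripping, I'll check in free air that the arm can reach the end-of-swing pose with the tool tilted 55°.

```bash
cat >> h.py <<'E'
from station import get_state
B=np.array([.4915,-.0035,0]);YAW=-.031
def frame():
    bx=np.array([np.cos(YAW),np.sin(YAW),0]);by=np.array([-bx[1],bx[0],0]);return bx,by
def tool(phi):
    bx,by=frame();R0=np.stack([-bx,by,[0,0,-1]],1);return R.from_rotvec(-phi*bx).as_matrix()@R0
def swing(th,phi,back=0,dep=.0187):
    bx,by=frame();h=B+.082*by+[0,0,.095]
    b=h+R.from_rotvec(-th*bx).apply(-.082*by+[0,0,.176]);T=tool(phi);return b+T[:,2]*(dep-back),T
def cur():
    s=get_state();return s["position"],rot(s["tool_rot"])
def rows(poses,p0=None):
    p,T=p0 or cur();o=[]
    for q,S in poses:
        o.append(" ".join("%.4f"%x for x in np.r_[T.T@(q-p),R.from_matrix(T.T@S).as_rotvec()]))
    print("; ".join(o))
E
python3 -c "
from h import *
rows([swing(1.92,.96)]);print(swing(1.92,.96)[0])"
```

```text
-0.3529 -0.1625 0.1297 0.9462 -0.1854 -0.3554
[0.49956227 0.25649002 0.10110777]
```

```bash
python3 -m jog '-0.05 -0.023 0.018 0.135 -0.026 -0.05; -0.1 -0.046 0.037 0.27 -0.053 -0.1; -0.15 -0.07 0.055 0.405 -0.08 -0.15; -0.2 -0.093 0.074 0.54 -0.106 -0.2; -0.25 -0.116 0.092 0.67 -0.13 -0.25' 0; python3 -c "
from h import *
rows([swing(1.92,.96)]);print(get_state()['joint_pos'])"
```

```text
time: 0.6
position: [0.4006, 0.3694, 0.1516]
tool_rot: [-0.006, 0.072, 0.939, -0.336]
contact_force: [0.2, -0.2, -0.6]
grip_width: 1.003
grip_force: 0.0
-0.1118 -0.0413 0.1043 0.2734 -0.0545 -0.1027
[ 0.94198341  0.7772093   0.29127502  1.6975771  -0.32838621  1.20074551]
```

```bash
python3 -m jog '-0.03 -0.012 0.03 0.08 -0.015 -0.03; -0.06 -0.024 0.06 0.16 -0.03 -0.06; -0.1118 -0.0413 0.1043 0.2734 -0.0545 -0.1027; -0.1118 -0.0413 0.1043 0.2734 -0.0545 -0.1027;-0.1118 -0.0413 0.1043 0.2734 -0.0545 -0.1027' 0; python3 -c "
from h import *
rows([swing(1.92,.96)]);print(get_state()['joint_pos'])"
```

```text
time: 1.1
position: [0.4982, 0.2548, 0.0987]
tool_rot: [-0.009, 0.016, 0.887, -0.461]
contact_force: [-0.6, 0.7, -0.0]
grip_width: 1.003
grip_force: 0.0
-0.0013 -0.0010 -0.0028 0.0023 -0.0059 -0.0024
[ 0.80157116  0.96298683  0.32643398  1.74795802 -0.57766906  1.09270922]
```

```bash
python3 -c "
from h import *
A=(np.array([.496,.19,.38]),tool(.45));Bp=swing(0,0,.13)
rows([A]);rows([Bp],A)"
```

```text
0.0002 -0.2674 -0.1088 -0.5077 -0.0051 -0.0038
-0.0015 -0.1753 0.0821 -0.4500 -0.0000 -0.0000
```

```bash
python3 -m jog '0 -0.045 -0.018 -0.08 0 0;0 -0.09 -0.036 -0.17 0 0;0 -0.135 -0.055 -0.26 0 0;0 -0.18 -0.073 -0.35 0 0;0 -0.225 -0.092 -0.43 0 0' >/dev/null; python3 -m jog '0 -0.045 -0.018 -0.08 0 0;0 -0.06 -0.01 -0.17 0 0;0 -0.10 0.01 -0.25 0 0;0 -0.14 0.03 -0.35 0 0;0 -0.175 0.05 -0.43 0 0'; python3 -c "
from h import *
rows([swing(0,0,.13)])"
```

```text
time: 2.1
position: [0.4892, 0.026, 0.3868]
tool_rot: [0.005, 0.016, 0.999, -0.045]
contact_force: [1.1, -0.7, -0.2]
grip_width: 0.996
grip_force: 0.0
-0.0032 -0.0289 0.0072 -0.0897 0.0110 -0.0006
```

```bash
python3 -m jog '-0.003 -0.029 0.007 -0.09 0.011 0;-0.003 -0.029 0.007 -0.09 0.011 0;-0.003 -0.029 0.007 -0.09 0.011 0'; python3 - <<'E'
from h import *
from station import capture
rows([swing(0,0,.13)])
c=capture("wrist");P=cloud(c);ok=c["range_z"]>0
q=P[ok&(P[...,2]>.255)&(P[...,2]<.29)&(np.hypot(P[...,0]-.49,P[...,1])<.07)]
print(len(q),q.mean(0),q.min(0),q.max(0),cv2.fitLine(q[:,:2].astype(np.float32),2,0,.01,.01).ravel())
q=P[ok&(P[...,2]>.05)&(P[...,2]<.25)];print(len(q),q.min(0),q.max(0))
cv2.imwrite("pics/w1.png",c["color"][:,:,::-1])
E
```

```text
time: 2.4
position: [0.4914, -0.0039, 0.3808]
tool_rot: [-0.003, 0.018, 1.0, -0.002]
contact_force: [0.0, 0.2, -0.2]
grip_width: 0.998
grip_force: 0.0
-0.0001 0.0004 -0.0015 -0.0046 -0.0052 -0.0057
1412 [ 0.48480036 -0.00096023  0.273782  ] [ 0.44369094 -0.00729582  0.2552359 ] [0.53290148 0.0048449  0.27693205] [ 9.9940544e-01 -3.4478407e-02  4.8480037e-01 -9.6022949e-04]
20920 [ 0.42284663 -0.53658423  0.05000794] [0.92071267 0.5411944  0.24923979]
```

View pics/w1.png

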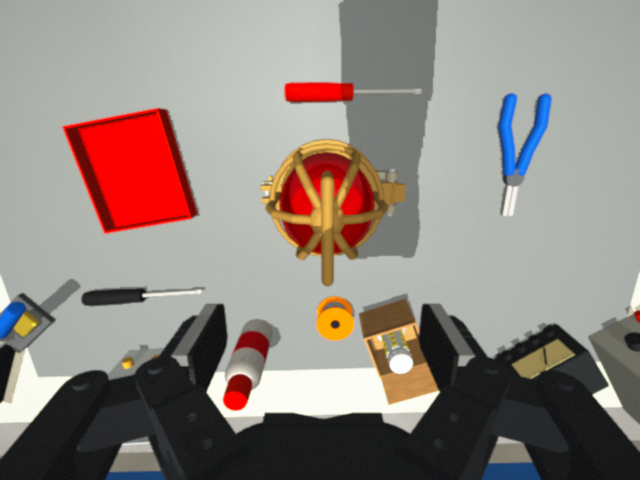

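The wrist view shows the bail as a vertical bar from (327,175) to (327,285), with the fingers clear on both sides. The red tray is at (133,170) and the pliers at (525,150). Next I descend and grip.

```bash
sed -i 's/B=np.array.*/B=np.array([.490,-.002,0]);YAW=-.033/' h.py; python3 -m jog '0 0.002 0.04 0 0 0;0 0.002 0.075 0 0 0;0.001 0.002 0.11 0 0 0;0.001 0.002 0.127 0 0 0;0.001 0.002 0.127 0 0 0' 0; python3 -m jog '0 0 0 0 0 0;0 0 0 0 0 0;0 0 0 0 0 0;0 0 0 0 0 0;0 0 0 0 0 0' 1 30;python3 -m jog '0 0 0 0 0 0;0 0 0 0 0 0;0 0 0 0 0 0;0 0 0 0 0 0;0 0 0 0 0 0' 1 30; python3 - <<'E'
from h import *
rows([swing(0,0)])
th=np.r_[np.linspace(0,1.5,26)[1:],np.linspace(1.5,1.74,9)[1:],np.linspace(1.74,1.94,11)[1:]]
g=[swing(t,t/2) for t in np.r_[0,th]]
for i in range(0,len(th),5): print(th[i:i+5].round(2)[-1]);rows(g[i+1:i+6],g[i])
E
```

```text
time: 2.95
position: [0.4879, 0.0008, 0.2495]
tool_rot: [-0.007, 0.015, 1.0, -0.003]
contact_force: [0.0, 0.4, 0.1]
grip_width: 0.998
grip_force: 0.0
time: 3.45
position: [0.49, -0.002, 0.252]
tool_rot: [-0.004, 0.017, 1.0, -0.003]
contact_force: [0.2, -1.2, 0.0]
grip_width: 0.15
grip_force: 0.0
time: 3.95
position: [0.49, -0.0011, 0.252]
tool_rot: [-0.004, 0.017, 1.0, -0.002]
contact_force: [0.5, 5.3, 4.9]
grip_width: 0.104
grip_force: 29.4
0.0000 -0.0009 -0.0003 -0.0035 -0.0088 -0.0005
0.3
-0.0000 0.0101 -0.0046 0.0300 0.0000 0.0000; -0.0000 0.0205 -0.0086 0.0600 0.0000 -0.0000; 0.0000 0.0312 -0.0119 0.0900 -0.0000 -0.0000; -0.0000 0.0419 -0.0146 0.1200 0.0000 0.0000; -0.0000 0.0529 -0.0166 0.1500 0.0000 0.0000
0.6
-0.0000 0.0107 -0.0030 0.0300 -0.0000 -0.0000; 0.0000 0.0216 -0.0053 0.0600 -0.0000 -0.0000; 0.0000 0.0326 -0.0069 0.0900 0.0000 -0.0000; 0.0000 0.0436 -0.0078 0.1200 -0.0000 -0.0000; -0.0000 0.0547 -0.0081 0.1500 -0.0000 -0.0000
0.9
0.0000 0.0110 -0.0012 0.0300 0.0000 0.0000; 0.0000 0.0221 -0.0018 0.0600 -0.0000 -0.0000; -0.0000 0.0332 -0.0017 0.0900 -0.0000 0.0000; 0.0
[... 646 characters left out ...]
0061 0.0450 -0.0000 0.0000; 0.0000 0.0206 0.0085 0.0600 0.0000 -0.0000; 0.0000 0.0255 0.0110 0.0750 0.0000 -0.0000
1.78
-0.0000 0.0051 0.0023 0.0150 -0.0000 0.0000; -0.0000 0.0101 0.0047 0.0300 -0.0000 0.0000; 0.0000 0.0150 0.0073 0.0450 -0.0000 0.0000; -0.0000 0.0182 0.0091 0.0550 -0.0000 0.0000; -0.0000 0.0215 0.0110 0.0650 -0.0000 0.0000
1.88
0.0000 0.0033 0.0017 0.0100 0.0000 0.0000; 0.0000 0.0065 0.0035 0.0200 0.0000 -0.0000; 0.0000 0.0097 0.0054 0.0300 0.0000 0.0000; 0.0000 0.0129 0.0073 0.0400 0.0000 0.0000; 0.0000 0.0161 0.0093 0.0500 0.0000 -0.0000
1.94
-0.0000 0.0032 0.0019 0.0100 0.0000 0.0000; 0.0000 0.0064 0.0039 0.0200 0.0000 -0.0000; 0.0000 0.0095 0.0059 0.0300 -0.0000 -0.0000
```

Gripped. Now I lift the head in stages, watching the force.

```bash
python3 -m jog '0 0.010 -0.0046 0.03 0 0; 0 0.0205 -0.0086 0.06 0 0; 0 0.0312 -0.0119 0.09 0 0; 0 0.0419 -0.0146 0.12 0 0; 0 0.0529 -0.0166 0.15 0 0'; python3 -c "
from h import *
p,T=swing(.3,.15);q,_=cur();print(p-q)"
```

```text
time: 4.45
position: [0.4916, 0.049, 0.2686]
tool_rot: [-0.006, 0.017, 0.997, -0.081]
contact_force: [-1.2, -5.4, 4.2]
grip_width: 0.104
grip_force: 30.5
[0.00013218 0.00184066 0.00026348]
```

```bash
python3 -m jog '0 0.0107 -0.003 0.03 0 0; 0 0.0216 -0.0053 0.06 0 0; 0 0.0326 -0.0069 0.09 0 0; 0 0.0436 -0.0078 0.12 0 0; 0 0.0547 -0.0081 0.15 0 0';
python3 -m jog '0 0.011 -0.0012 0.03 0 0; 0 0.0221 -0.0018 0.06 0 0; 0 0.0332 -0.0017 0.09 0 0; 0 0.0442 -0.0009 0.12 0 0; 0 0.0552 0.0006 0.15 0 0'; python3 -c "
from h import *
p,T=swing(.9,.45);q,_=cur();print(p-q);rows([(p,T)])"
```

```text
time: 4.95
position: [0.4935, 0.1053, 0.2686]
tool_rot: [-0.007, 0.016, 0.988, -0.154]
contact_force: [-3.0, -1.5, 6.8]
grip_width: 0.105
grip_force: 31.3
time: 5.45
position: [0.4952, 0.1586, 0.2509]
tool_rot: [-0.008, 0.015, 0.974, -0.227]
contact_force: [-1.8, 1.2, 4.6]
grip_width: 0.104
grip_force: 31.8
[1.34159473e-04 4.45137332e-05 8.52734894e-04]
-0.0001 -0.0003 -0.0008 -0.0078 -0.0083 0.0034
```

```bash
python3 -m jog '0 0.0111 0.0005 0.03 0 0; 0 0.0221 0.0017 0.06 0 0; 0 0.033 0.0035 0.09 0 0; 0 0.0438 0.0061 0.12 0 0; 0 0.0545 0.0093 0.15 0 0';
python3 -m jog '0 0.0109 0.0022 0.03 0 0; 0 0.0216 0.0051 0.06 0 0; 0 0.0321 0.0087 0.09 0 0; 0 0.0424 0.0129 0.12 0 0; 0 0.0524 0.0177 0.15 0 0'; python3 -c "
from h import *
p,T=swing(1.5,.75);q,_=cur();print(p-q);rows([(p,T)])"
```

```text
time: 5.95
position: [0.4966, 0.204, 0.2179]
tool_rot: [-0.009, 0.015, 0.954, -0.299]
contact_force: [-0.3, 2.1, 2.6]
grip_width: 0.101
grip_force: 32.0
time: 6.45
position: [0.4976, 0.2366, 0.1728]
tool_rot: [-0.01, 0.014, 0.929, -0.37]
contact_force: [2.1, 1.1, -2.3]
grip_width: 0.105
grip_force: 32.1
[0.00027731 0.00025464 0.00281004]
-0.0002 -0.0017 -0.0022 -0.0074 -0.0066 0.0057
```

```bash
python3 -m jog '0 0.004 0.0015 0.015 0 0; 0 0.009 0.0035 0.03 0 0; 0 0.014 0.0055 0.045 0 0; 0 0.0195 0.008 0.06 0 0; 0 0.0255 0.011 0.075 0 0';
python3 -m jog '0 0.0045 0.002 0.015 0 0; 0 0.009 0.004 0.03 0 0; 0 0.013 0.006 0.045 0 0; 0 0.0175 0.0085 0.055 0 0; 0 0.0215 0.011 0.065 0 0'; python3 -c "
from h import *
p,T=swing(1.78,.89);q,_=cur();print(p-q);rows([(p,T)])"
```

```text
time: 6.95
position: [0.4978, 0.2474, 0.1479]
tool_rot: [-0.011, 0.014, 0.915, -0.404]
contact_force: [6.2, -1.8, -2.6]
grip_width: 0.102
grip_force: 32.0
time: 7.45
position: [0.498, 0.2539, 0.1242]
tool_rot: [-0.011, 0.013, 0.901, -0.433]
contact_force: [6.6, -1.0, -2.3]
grip_width: 0.098
grip_force: 32.0
[0.00051538 0.00063018 0.00264622]
-0.0005 -0.0017 -0.0022 -0.0068 -0.0052 0.0064
```

```bash
python3 -m jog '0 0.003 0.0015 0.01 0 0; 0 0.006 0.0032 0.02 0 0; 0 0.009 0.005 0.03 0 0; 0 0.012 0.0067 0.04 0 0; 0 0.0145 0.0083 0.045 0 0'; python3 -m jog '0 0.001 0.0006 0.003 0 0;0 0.002 0.0012 0.006 0 0;0 0.003 0.0018 0.009 0 0;0 0.004 0.0024 0.012 0 0;0 0.005 0.003 0.015 0 0';python3 -c "
from h import *
p,T=swing(1.9,.95);q,_=cur();print(p-q);rows([(p,T)])"
```

```text
time: 7.95
position: [0.4979, 0.2564, 0.1076]
tool_rot: [-0.011, 0.013, 0.891, -0.454]
contact_force: [5.8, -2.4, -2.7]
grip_width: 0.106
grip_force: 31.9
time: 8.45
position: [0.4979, 0.2569, 0.1021]
tool_rot: [-0.011, 0.013, 0.888, -0.46]
contact_force: [6.0, -1.8, -2.6]
grip_width: 0.099
grip_force: 31.9
[0.00065251 0.00083196 0.0026914 ]
-0.0006 -0.0017 -0.0023 -0.0064 -0.0047 0.0067
```

```bash
for i in 1 2 3; do :; done; python3 -m jog '0 0.0007 0.0004 0 0 0;0 0.0013 0.0009 0 0 0;0 0.002 0.0013 0 0 0;0 0.0027 0.0017 0 0 0;0 0.0033 0.0022 0 0 0'; python3 -m jog '0 0.0005 0.0003 0 0 0;0 0.001 0.0006 0 0 0;0 0.0015 0.001 0 0 0;0 0.002 0.0013 0 0 0;0 0.0025 0.0016 0 0 0'
```

```text
time: 8.95
position: [0.498, 0.2571, 0.0997]
tool_rot: [-0.011, 0.012, 0.888, -0.46]
contact_force: [4.8, 2.2, 8.2]
grip_width: 0.104
grip_force: 32.7
time: 9.45
position: [0.498, 0.2571, 0.0996]
tool_rot: [-0.01, 0.012, 0.887, -0.461]
contact_force: [2.1, 3.1, 20.6]
grip_width: 0.099
grip_force: 33.6
```

```bash
python3 -m jog '0 -0.001 -0.0007 0 0 0;0 -0.0022 -0.0015 0 0 0;0 -0.0022 -0.0015 0 0 0'; python3 -m jog '0 0 0 0 0 0;0 0 0 0 0 0;0 0 0 0 0 0;0 0 0 0 0 0' 0.72;python3 - <<'E'
from h import *
from station import capture
c=capture("scene");cv2.imwrite("pics/s2.png",cv2.resize(c["color"][100:280,220:460],(800,600),interpolation=3)[:,:,::-1])
E
```

```text
time: 9.75
position: [0.498, 0.2571, 0.0997]
tool_rot: [-0.011, 0.012, 0.888, -0.46]
contact_force: [4.9, 0.2, 7.0]
grip_width: 0.105
grip_force: 32.5
time: 10.15
position: [0.4966, 0.2572, 0.0977]
tool_rot: [-0.013, 0.013, 0.888, -0.46]
contact_force: [-0.0, -0.1, 0.2]
grip_width: 0.282
grip_force: 0.0
```

View pics/s2.png

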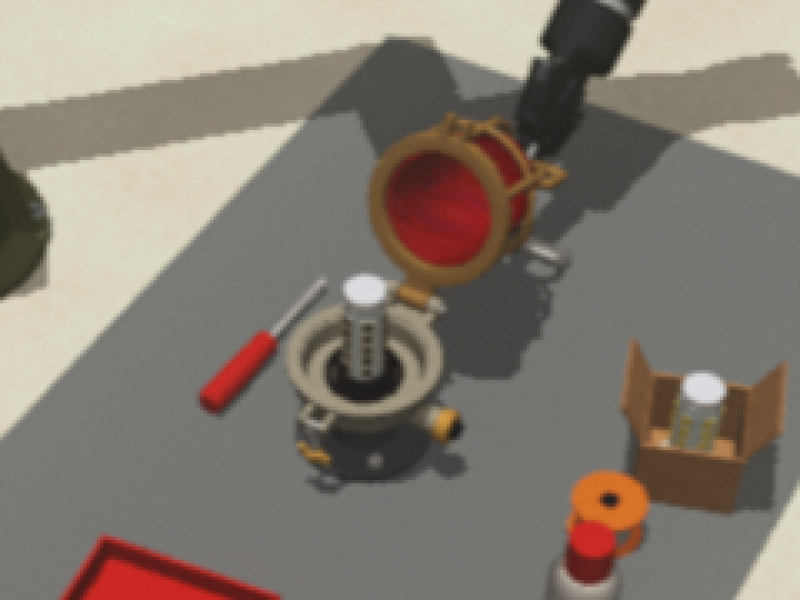

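The crop shows the head open on its stop, and the wrist force is zero. The dead lamp stands in the base at crop (365,330), which is the one to take. The lamp in the carton at (700,420) is the new one and stays. I'll retreat along the fingers.

```bash
python3 -m jog '0 0 -0.008 0 0 0;0 0 -0.02 0 0 0;0 0 -0.035 0 0 0;0 0 -0.055 0 0 0;0 0 -0.085 0 0 0'; python3 -c "
from h import *
A=(np.array([.49,.33,.38]),tool(.6));C=(np.array([.49,.15,.42]),tool(.15));D=(np.array([.49,-.002,.35]),tool(0))
rows([A]);rows([C],A);rows([D],C)"
```

```text
time: 10.7
position: [0.4995, 0.3266, 0.1476]
tool_rot: [-0.013, 0.013, 0.888, -0.46]
contact_force: [0.1, 0.4, 0.4]
grip_width: 0.279
grip_force: 0.0
0.0121 -0.1881 -0.1363 -0.3566 -0.0089 0.0062
-0.0059 -0.1711 0.0686 -0.4500 0.0000 0.0000
-0.0050 -0.1398 0.0919 -0.1500 -0.0000 -0.0000
```

```bash
python3 -m jog '0.002 -0.038 -0.027 -0.07 0 0;0.004 -0.076 -0.054 -0.14 0 0;0.006 -0.114 -0.081 -0.21 0 0;0.009 -0.15 -0.108 -0.28 0 0;0.012 -0.188 -0.136 -0.357 -0.009 0.006' 0 >/dev/null; python3 -m jog '-0.001 -0.035 0.01 -0.1 0 0;-0.002 -0.07 0.025 -0.2 0 0;-0.004 -0.105 0.04 -0.3 0 0;-0.005 -0.14 0.055 -0.4 0 0;-0.006 -0.171 0.069 -0.45 0 0'; python3 - <<'E'
from h import *
D=(np.array([.49,-.002,.35]),tool(0))
rows([D])
E
```

```text
time: 11.7
position: [0.4898, 0.1472, 0.4212]
tool_rot: [0.001, 0.016, 0.997, -0.072]
contact_force: [0.9, -0.2, 0.2]
grip_width: 1.004
grip_force: 0.0
-0.0047 -0.1373 0.0920 -0.1443 0.0051 0.0001
```

```bash
python3 -m jog '-0.001 -0.034 0.023 -0.04 0 0;-0.002 -0.068 0.046 -0.075 0 0;-0.003 -0.1 0.069 -0.11 0 0;-0.0047 -0.1373 0.092 -0.1443 0.005 0;-0.0047 -0.1373 0.092 -0.1443 0.005 0';  python3 -m jog '0 0 0 0 0 0;0 0 0 0 0 0'; python3 - <<'E'
from h import *
from station import capture
c=capture("wrist");P=cloud(c);ok=c["range_z"]>0
q=P[ok&(P[...,2]>.164)&(P[...,2]<.18)&(np.hypot(P[...,0]-.49,P[...,1])<.05)]
print("lamp top",len(q),(q.min(0)+q.max(0))/2,q.min(0),q.max(0))
hsv=cv2.cvtColor(c["color"],cv2.COLOR_RGB2HSV)
red=((hsv[...,0]<6)|(hsv[...,0]>174))&(hsv[...,1]>150)&ok
q=P[red&(P[...,2]>.022)&(P[...,2]<.04)&(P[...,1]<-.15)&(P[...,1]>-.42)&(P[...,0]<.6)]
r=cv2.minAreaRect(q[:,:2].astype(np.float32));print("tray",len(q),r,np.median(q[:,2]))
t=capture("top");P=cloud(t);z=P[...,2]
hsv=cv2.cvtColor(t["color"],cv2.COLOR_RGB2HSV)
# head blob check
q=P[(z>.06)&(z<.25)&(abs(P[...,0]-.49)<.1)&(P[...,1]>.09)&(P[...,1]<.35)]
print("head",len(q),q.min(0),q.max(0))
T=np.array([.465,-.286,.1]);rows([(np.array([.49,-.002,.121]),tool(0))])
cv2.imwrite("pics/w3.png",c["color"][:,:,::-1])
E
```

```text
time: 12.2
position: [0.4888, -0.005, 0.3465]
tool_rot: [-0.004, 0.02, 1.0, -0.003]
contact_force: [0.4, 0.8, 0.0]
grip_width: 1.002
grip_force: 0.0
time: 12.4
position: [0.4907, 0.0007, 0.3488]
tool_rot: [-0.002, 0.016, 1.0, -0.002]
contact_force: [0.5, 0.0, -0.5]
grip_width: 1.0
grip_force: 0.0
lamp top 976 [ 0.48818716 -0.00123983  0.16903568] [ 0.47136881 -0.01836218  0.16436741] [0.50500552 0.01588252 0.17370395]
tray 1945 ((0.46370866894721985, -0.28679776191711426), (0.159423828125, 0.14090071618556976), 7.6041717529296875) 0.028401807263290224
head 32 [0.42921833 0.09565702 0.12672094] [0.44476712 0.10786425 0.16654301]
-0.0001 -0.0023 0.2277 -0.0041 -0.0033 0.0033
```

View pics/w3.png

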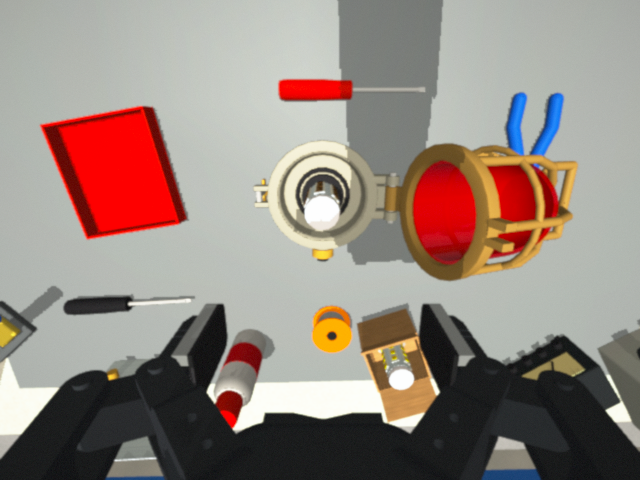

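The wrist view shows the head hanging open at (500,210), the lamp cap at (322,210), and the red tray at (113,172). The brown tray is out of frame. Next I descend and grip the lamp.

```bash
python3 -m jog '0.002 -0.002 0.045 0 0 0;0.002 -0.002 0.09 0 0 0;0.002 -0.002 0.135 0 0 0;0.002 -0.002 0.165 0 0 0;0.002 -0.002 0.19 0 0 0';python3 -m jog '0 0 0.015 0 0 0;0 0 0.03 0 0 0;0 0 0.037 0 0 0;0 0 0.037 0 0 0' ;  python3 -m jog '0 0 0 0 0 0;0 0 0 0 0 0;0 0 0 0 0 0;0 0 0 0 0 0;0 0 0 0 0 0' 1 25;python3 -m jog '0 0 0 0 0 0;0 0 0 0 0 0;0 0 0 0 0 0'
```

```text
time: 13.0
position: [0.4869, -0.0013, 0.1563]
tool_rot: [-0.003, 0.015, 1.0, -0.002]
contact_force: [0.6, -0.3, -0.6]
grip_width: 0.999
grip_force: 0.0
time: 13.4
position: [0.487, -0.0021, 0.1204]
tool_rot: [-0.003, 0.015, 1.0, -0.002]
contact_force: [0.5, -0.1, -0.2]
grip_width: 0.999
grip_force: 0.0
time: 13.9
position: [0.4879, -0.0029, 0.1216]
tool_rot: [-0.002, 0.016, 1.0, -0.002]
contact_force: [-0.2, 1.2, 2.8]
grip_width: 0.392
grip_force: 28.8
time: 14.2
position: [0.4879, -0.0029, 0.1216]
tool_rot: [-0.002, 0.016, 1.0, -0.002]
contact_force: [-1.0, 1.8, 4.7]
grip_width: 0.392
grip_force: 29.0
```

```bash
python3 -m jog '0 0 -0.01 0 0 0;0 0 -0.03 0 0 0;0 0 -0.055 0 0 0;0 0 -0.08 0 0 0;0 0 -0.09 0 0 0';python3 -m jog '0 0 0 0 0 0; 0.001 -0.02 0 0 0 0;0.003 -0.05 0 0 0 0;0.005 -0.085 0 0 0 0;0.006 -0.12 0 0 0 0';python3 -m jog '0.002 -0.035 0 0 0 0;0.004 -0.07 0 0 0 0;0.006 -0.105 0 0 0 0;0.008 -0.14 0 0 0 0;0.0087 -0.1646 0 0 0 0';python3 -m jog '0 0 0 0 0 0;0 0 0 0 0 0'; python3 -c "
from h import *
rows([(np.array([.4637,-.2868,.053]),tool(0))])"
```

```text
time: 14.7
position: [0.4886, -0.003, 0.2133]
tool_rot: [-0.001, 0.016, 1.0, -0.002]
contact_force: [1.1, -0.9, -1.7]
grip_width: 0.39
grip_force: 28.6
time: 15.2
position: [0.4766, -0.1233, 0.2099]
tool_rot: [-0.003, 0.016, 1.0, -0.002]
contact_force: [-0.6, -0.5, -1.4]
grip_width: 0.387
grip_force: 28.6
time: 15.7
position: [0.4625, -0.2884, 0.2104]
tool_rot: [-0.003, 0.017, 1.0, -0.002]
contact_force: [0.1, 0.7, -1.5]
grip_width: 0.389
grip_force: 28.7
time: 15.9
position: [0.4629, -0.2865, 0.2106]
tool_rot: [-0.003, 0.017, 1.0, -0.001]
contact_force: [0.9, 0.1, -1.1]
grip_width: 0.391
grip_force: 28.7
-0.0019 0.0001 0.1576 -0.0026 -0.0066 -0.0004
```

```bash
python3 -m jog '0 0 0.035 0 0 0;0 0 0.07 0 0 0;0 0 0.105 0 0 0;0 0 0.13 0 0 0;0 0 0.145 0 0 0';python3 -m jog '0 0 0.003 -0.002 -0.006 0;0 0 0.005 -0.002 -0.006 0;0 0 0.007 -0.002 -0.006 0;0 0 0.008 -0.002 -0.006 0;0 0 0.009 -0.002 -0.006 0';python3 -m jog '0 0 0.0005 0 0 0;0 0 0.001 0 0 0;0 0 0.0015 0 0 0;0 0 0.002 0 0 0;0 0 0.002 0 0 0'
```

```text
time: 16.4
position: [0.4614, -0.2847, 0.0642]
tool_rot: [-0.004, 0.015, 1.0, -0.001]
contact_force: [-0.7, 1.2, -1.5]
grip_width: 0.39
grip_force: 28.7
time: 16.9
position: [0.4638, -0.2876, 0.059]
tool_rot: [0.002, 0.016, 1.0, -0.002]
contact_force: [0.0, 0.1, -2.1]
grip_width: 0.392
grip_force: 28.7
time: 17.4
position: [0.4631, -0.2873, 0.0562]
tool_rot: [0.001, 0.016, 1.0, -0.001]
contact_force: [-1.2, -0.2, -1.1]
grip_width: 0.391
grip_force: 28.7
```

```bash
python3 -m jog '0 0 0.0004 0 0 0;0 0 0.0008 0 0 0;0 0 0.0012 0 0 0;0 0 0.0016 0 0 0;0 0 0.0016 0 0 0';python3 -m jog '0 0 0.0003 0 0 0;0 0 0.0006 0 0 0;0 0 0.001 0 0 0;0 0 0.001 0 0 0;0 0 0.001 0 0 0'
```

```text
time: 17.9
position: [0.4632, -0.2873, 0.0546]
tool_rot: [0.001, 0.016, 1.0, -0.001]
contact_force: [-0.2, 0.3, -1.4]
grip_width: 0.391
grip_force: 28.7
time: 18.4
position: [0.4632, -0.2874, 0.0537]
tool_rot: [0.001, 0.016, 1.0, -0.001]
contact_force: [-0.1, -0.5, -0.6]
grip_width: 0.392
grip_force: 28.7
```

```bash
python3 -m jog '0 0 0.0003 0 0 0;0 0 0.0006 0 0 0;0 0 0.001 0 0 0;0 0 0.001 0 0 0;0 0 0.001 0 0 0';python3 -m jog '0 0 0.0003 0 0 0;0 0 0.0006 0 0 0;0 0 0.001 0 0 0;0 0 0.001 0 0 0;0 0 0.001 0 0 0'
```

```text
time: 18.9
position: [0.4636, -0.2873, 0.0536]
tool_rot: [0.001, 0.016, 1.0, -0.001]
contact_force: [-1.5, 2.7, 7.8]
grip_width: 0.392
grip_force: 29.3
time: 19.4
position: [0.464, -0.2872, 0.0533]
tool_rot: [0.002, 0.016, 1.0, -0.001]
contact_force: [-1.9, 3.6, 13.0]
grip_width: 0.395
grip_force: 28.4
```

Contact. I'll ease off 1 mm, open and rise.

```bash
python3 -m jog '0 0 -0.001 0 0 0;0 0 -0.0015 0 0 0;0 0 -0.0015 0 0 0';python3 -m jog '0 0 -0.0015 0 0 0;0 0 -0.0015 0 0 0;0 0 -0.0015 0 0 0;0 0 -0.0015 0 0 0;0 0 -0.0015 0 0 0' 0.3;python3 -m jog '0 0 0 0 0 0;0 0 0 0 0 0;0 0 0 0 0 0;0 0 0 0 0 0;0 0 0 0 0 0' 0; python3 -m jog '0 0 -0.015 0 0 0;0 0 -0.035 0 0 0;0 0 -0.06 0 0 0;0 0 -0.1 0 0 0;0 0 -0.14 0 0 0';python3 -m jog '0 0 -0.04 0 0 0;0 0 -0.08 0 0 0;0 0 -0.1 0 0 0;0 0 -0.1 0 0 0;0 0 -0.1 0 0 0'; python3 - <<'E'
from h import *
from station import capture
c=capture("scene");cv2.imwrite("pics/s3.png",c["color"][:,:,::-1])
E
```

```text
time: 19.7
position: [0.4636, -0.2874, 0.0534]
tool_rot: [0.001, 0.016, 1.0, -0.001]
contact_force: [0.4, 1.2, 3.7]
grip_width: 0.391
grip_force: 27.3
time: 20.2
position: [0.4631, -0.2874, 0.0545]
tool_rot: [0.001, 0.016, 1.0, -0.001]
contact_force: [0.1, 0.0, -0.1]
grip_width: 0.7
grip_force: 0.0
time: 20.7
position: [0.4632, -0.2873, 0.0547]
tool_rot: [0.001, 0.016, 1.0, -0.001]
contact_force: [-1.1, -0.0, 1.0]
grip_width: 1.0
grip_force: 0.0
time: 21.2
position: [0.4624, -0.2866, 0.1955]
tool_rot: [0.0, 0.016, 1.0, -0.001]
contact_force: [0.6, -0.6, 0.4]
grip_width: 1.001
grip_force: 0.0
time: 21.7
position: [0.4629, -0.2868, 0.2945]
tool_rot: [0.001, 0.016, 1.0, -0.001]
contact_force: [-0.1, 0.1, -0.5]
grip_width: 1.004
grip_force: 0.0
```

View pics/s3.png

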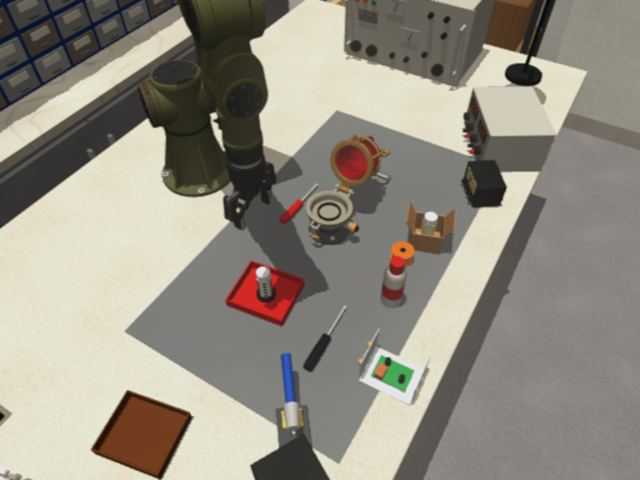

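The scene view shows the lamp upright in the red tray at (265,283) and the head open at (357,162). Everything else is where it was, and the gripper is clear.

```bash
python3 -c "
from station import hand_in;print(hand_in())"
```

```text
the job is handed in; nothing more can be done
None
```

The job is handed in: the head was eased onto its stop and stays open by itself, and the dead lamp stands upright in the red tray. The final picture showed nothing else moved, and it took about 22 s of robot time.

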